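# Set the spice grinder's bayonet lid halfway to its lock

### The job

Put the loose bayonet lid on the spice grinder: let its two lugs down through the two notches of the mouth until the lid is fully home, then turn it clockwise (seen from above) halfway to its lock, so that its grip bar lines up with the two raised ribs on the grinder's top, without ever pushing in the click catches. Finish while still gripping the lid at that mark - do not let go, I want to look at the seal before it is locked - and leave the other things on the shelf where they are.

Things in the scene. Friction and masses are not known exactly. Their poses are not given: they have to be found in the camera images.
- grinder: Spice grinder fixed to the shelf: black body 120 x 120 mm, 70 mm tall, on a 126 mm square foot; on its top a round steel collar, 92 mm outer diameter, from 70 to 84 mm above the shelf, whose mouth takes the lid. Origin on the shelf under the collar's axis; z up, x towards one notch (the other is at -x), x and y square to the body's sides.
- grinder_mouth (a point): Centre of the mouth, level with the top of the collar, 84 mm above the shelf. The collar's top is an inward flange 6 mm thick (78 to 84 mm high, 64 mm inner diameter), cut by two opposite notches.
- notch (a point): Middle of the notch at the grinder's +x, 39 mm from the axis, at flange top; the other is opposite at -x. Each notch is 18 mm wide at the flange's inner edge and flares to 30 mm at the outside.
- channel_floor (a point): Centre of the channel floor, 70 mm above the shelf. The channel under the flange is 83 mm in diameter, 8 mm high. Lugs let down through the notches onto it turn only clockwise seen from above: 0 deg at the notches (stopped about 5 deg the other way), they first touch the click catches at about 55 deg, locked at 90 deg.
- halfway_rib (a point): One of two straight raised steel ribs (17 x 4 mm, 3 mm high, radial) on the body's top just outside the collar, 45 deg clockwise from each notch, pointing to two opposite corners of the body; this one, in the grinder's +x -y direction, 57.5 mm from the axis. They mark halfway.
- lid: Loose round steel lid, 0.14 to 0.28 kg, upright on the shelf. Origin: centre of its plug's underside; z up, x along the grip bar. Plug 59 mm diameter, 15.5 mm tall; above it a disc 89 mm in diameter, from 15.5 to 19.5 mm. Its two ends are alike (half-turn symmetric). Fully home its origin is 70 to 72 mm above the shelf on the grinder's axis; resting wrongly on the flange it is at 84 mm.
- lid_grip (a point): Centre of the lid's upright black plastic grip bar, 34.5 mm above the lid's origin. The bar is 56 mm long (lid x, straight above the lugs), 14 mm thick (lid y), and stands 30 mm up from the disc, 19.5 to 49.5 mm above the origin.
- lug (a point): Outer end of the lid's +x lug. Two lugs stick out at the foot of the plug along the lid's +x and -x, to 38.5 mm from the axis, each 12 mm wide and 6 mm thick, flush with the underside; a small nib on the disc's top stands over each.
- catch_a (a joint): Sprung click catch in the channel floor, 72 deg clockwise from the +x notch: a round steel bump 4 mm high, 36.5 mm from the axis; 0 m when up, grows to 0.0042 m as a lug pushes it down with 2 to 4 N.
- catch_b (a joint): The same kind of catch, 72 deg clockwise from the -x notch.
- tumbler_a: Thick glass tumbler, 70 mm wide, 90 mm tall, upright between grinder and lid; origin at the centre of its underside. Leave alone.
- tumbler_b: A tumbler of the same kind, to the robot's right. Leave alone.
- foil_tray: Empty aluminium tray 140 x 210 x 40 mm at the far side; origin at the centre of its underside. Leave alone.
- burger_press: Wooden burger press, disc of 110 mm with a knobbed handle, 88 mm tall, at the far side; origin at the centre of its underside. Leave alone.
- pastry_brush: Black silicone pastry brush, 175 mm long, 14 mm high, lying at the far side; origin on its underside where the handle meets the head. Leave alone.
- twist_jar: Glass jar with a round twist cap, 72 mm wide, 110 mm tall, to the robot's left; origin at the centre of its underside. Leave alone.
Mind the look-alikes: they are no part of the job. Leave any green, orange or purple look-alike of the lid alone.

How it is judged:
By the outcome, as a careful person would: the job done as asked, in the order asked, and still so for the second after the job is handed in, while the arm keeps its last pose, push and grip.
It also fails if it takes over 48 s, if anything falls off the work surface, if the arm or the gripper's body presses on something with over 40 N, if the wrist force passes 120 N, or if a joint passes its speed limit or range.

### The arm

A 6-joint arm with a two-finger parallel gripper is mounted at the origin on the work surface. World frame = base frame: x ahead of the robot, y to its left, z up, the work surface at z = 0. Lengths are in m, angles in rad, forces in N, time in s.
With the tool pointing down it reaches from about 0.35 to 0.85 m from the base axis. Payload 8.1 kg.
Tool frame: the origin (TCP) lies midway between the tips of the shut fingers; the grasp point (between the pads) lies 19 mm behind it (robot.grip_point_offset is the distance from the TCP to the grasp point, in m); z points along the fingers, y is the line along which they close (so a half turn about z gives the same grasp; the last joint's range is limited). The gripper opens to 93 mm and grips with 3 to 60 N. Pads are 15 mm wide; open, the fingers measure 128 mm over their backs; the gripper's body (75 mm by 188 mm) begins 65 mm behind the grasp point.
Start: joints at [-1.243, 0.13, 1.488, -0, 1.523, -0.085], TCP at [0.241, -0.55, 0.219] pointing down, gripper open.
Joint ranges: [-2.96, 2.96], [-0.89, 2.26], [0.02, 2.5], [-1.34, 4.48], [0, 2.73], [-2.66, 2.66]. Speed limits (rad/s): [2.39, 2.39, 2.79, 3.14, 3.14, 3.14].

### API

Orientations are given as a rotation vector (axis times angle).
In Python, from plant import robot, read_camera, job gives the robot as it stands.
- The arm moves only by the shell command python3 -m inch 'ROWS' [FORCE]. ROWS is JSON, one flat list of numbers, 5 for each row, row after row: the shift along the world's x, y, z in mm, then the turn about the world's z in degrees, then the opening in per cent of the stroke, from 0 (shut) to 100 (fully open). In form: [dx, dy, dz, yaw, hand, dx, dy, dz, yaw, hand, ...]. A call has 1 to 10 rows; each row is the pose to reach, as a shift and turn from the pose commanded when the call began; what a row does not reach only later rows make up. A row lasts 1/12 s, in which the tool goes at most 41.7 mm and 7.16 degrees, less where a joint would pass 70% of its speed; a pose out of reach is approached as far as the arm can. A call with a gripper value outside its range is refused whole. The fingers move at their own pace and stop on an object; FORCE is the grip in N (left out, the last holds). Time passes only in rows, so rows that repeat a pose let the fingers close. It gives the time, the measured TCP pose, the force, the opening and the grip force at its end, in the units of the state.
- robot.read_state(): the state, without advancing time (a new reading comes with each control period).
- read_camera(name): name is "scene" or "side" or "wrist"; returns a dict with "image" (384x512x3 uint8, blue, green, red), "K" (3x3 intrinsics, pixels), "extrinsics" (4x4, takes a point from world to camera coordinates); the wrist camera has in their place "mount" (4x4, takes a point from camera to tool coordinates, whose origin is the TCP and whose axes are the flange's). Camera axes: x right, y down, z forward; pixel columns grow to the right and rows downward; lengths in m; the calibration is good to about 2 mm. A picture is of the moment at which its call begins: read the wrist's pose just before it. There is no depth.
- job.close_job(): hands the job in; it is judged then, once.
The state is a dict: "t": time; "q": joint angles; "dq": joint speeds; "joint_torque": joint torques, N m; "tool_pos": TCP position; "orientation": TCP orientation; "force": force on the tool from outside, world axes, zero at the start; "wrist_torque": the same for the moment, N m; "opening": finger opening in m; "gripper_force": force on a finger pad.
Only numpy, scipy, OpenCV 4.12 (cv2) and the standard library are available. Lean on these libraries where they do the work, as an engineer would, in place of code of your own. Each camera call takes 0.05 s, during which the arm holds its last target. There are 200 camera calls.

## Working session

There is one attempt and no reset: what is moved stays moved. The work goes in short steps, Python scripts to look and compute and a shell command to move; the robot and the scene stay as the last step left them, time stands still between calls to the robot, and variables do not carry over. Pictures are saved under pics/ and viewed, at most 10 in all, crops included, and the job is handed in when it is done.

```bash
ls; mkdir -p pics; cat > h.py <<'E'
import numpy as np, cv2
from plant import robot, read_camera, job
from scipy.spatial.transform import Rotation as R
def ray(cam,uv,tcp=None):
    K=np.array(cam["K"]); d=np.linalg.inv(K)@np.array([uv[0],uv[1],1.])
    if "extrinsics" in cam:
        E=np.array(cam["extrinsics"]); M=np.linalg.inv(E)
    else:
        s=tcp; T=np.eye(4); T[:3,:3]=R.from_rotvec(s["orientation"]).as_matrix(); T[:3,3]=s["tool_pos"]
        M=T@np.array(cam["mount"])
    return M[:3,3], M[:3,:3]@d
def onz(cam,uv,z,tcp=None):
    o,d=ray(cam,uv,tcp); return o+d*(z-o[2])/d[2]
E
python3 - <<'E'
from h import *
s=robot.read_state(); print(s)
a=[]
for n in ("scene","side","wrist"):
    c=read_camera(n); cv2.imwrite(f"pics/{n}0.png",c["image"]); a.append(c)
    print(n,c["K"],c.get("extrinsics",c.get("mount")))
import pickle; pickle.dump((s,a),open("c0.pkl","wb"))
E
```

```text
pics
{'t': 0.0, 'q': array([-1.24340559e+00,  1.31133178e-01,  1.48928396e+00,  1.50762711e-05,
        1.52301095e+00, -8.54212767e-02]), 'dq': array([-1.39126940e-03,  4.55064000e-04, -1.10360545e-05,  1.09858497e-04,
       -1.46196300e-03, -2.58750873e-04]), 'joint_torque': array([ 1.87472811e-03, -5.59838998e+01, -4.91763175e+01,  7.68296281e-02,
        3.54525691e-02, -1.53044739e-04]), 'tool_pos': array([ 0.24054026, -0.54904466,  0.21760161]), 'orientation': array([-3.07312368e+00, -6.43474154e-01,  3.24290439e-04]), 'force': array([ 0.13222851, -0.12987594, -0.67473555]), 'wrist_torque': array([-0.00684363,  0.00755838,  0.04008349]), 'gripper_force': 0.0, 'opening': 0.09305727490378339}
scene [[427.39385309   0.         253.6234549 ]
 [  0.         427.39385309 188.49978542]
 [  0.           0.           1.        ]] [[ 0.31255478  0.94989099 -0.00407606 -0.18097901]
 [ 0.82817134 -0.27460041 -0.4885968  -0.42247682]
 [-0.46523299  0.14933759 -0.87250017  1.69737489]
 [ 0.          0.          0.          1.        ]]
side [[388.49883102   0.         251.80763654]
 [  0.         388.49883102 194.89357835]
 [  0.           0.           1.        ]] [[-0.99746307 -0.06802394  0.02098002  0.54371668]
 [-0.05596381  0.56719756 -0.82167815  0.12154358]
 [ 0.04399397 -0.82076773 -0.5695655   1.08266131]
 [ 0.          0.          0.          1.        ]]
wrist [[293.90193212   0.         256.3054583 ]
 [  0.         293.90193212 196.9498281 ]
 [  0.           0.           1.        ]] [[-7.13944239e-04 -9.61043773e-01 -2.76395291e-01  7.55018533e-02]
 [ 9.99999523e-01 -5.02037470e-04 -8.37437982e-04 -1.00248060e-03]
 [ 6.66053765e-04 -2.76395757e-01  9.61043673e-01 -1.65019789e-01]
 [ 0.00000000e+00  0.00000000e+00  0.00000000e+00  1.00000000e+00]]
```

View pics/scene0.png

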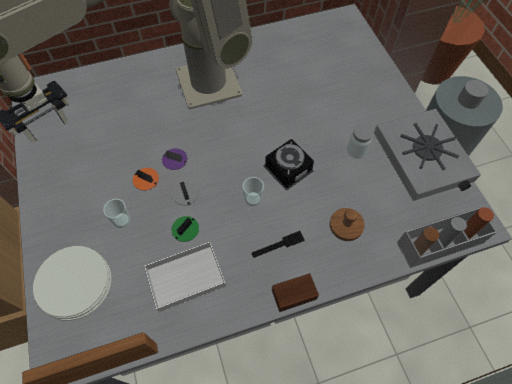

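View pics/side0.png

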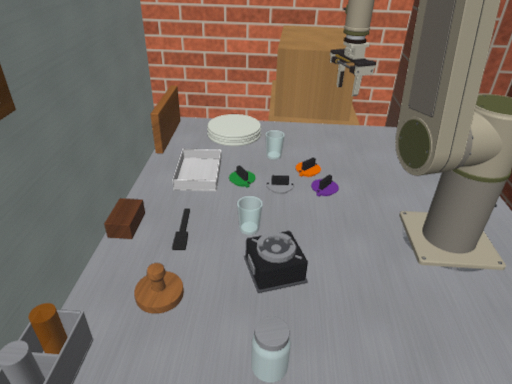

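The scene view shows the steel lid with its black bar at about (184,193), among the purple, orange and green look-alikes. The grinder is at (289,162) with tumbler_a between them. In the side view the lid is at (280,184) and the grinder at (276,258).

```bash
python3 - <<'E'
from h import *
import pickle
s,(sc,si,w)=pickle.load(open("c0.pkl","rb"))
def blob(c,x0,y0,x1,y1,lo,hi):
    im=c["image"][y0:y1,x0:x1].max(2)
    m=((im>=lo)&(im<=hi)).astype(np.uint8)
    n,l,st,ce=cv2.connectedComponentsWithStats(m)
    i=1+np.argmax(st[1:,4]); p=np.argwhere(l==i)[:,::-1]+[x0,y0]
    return p,st[i]
p,st=blob(sc,172,175,198,208,0,70); q,_=blob(si,262,170,298,196,0,70)
print(len(p),p.min(0),p.max(0),len(q),q.min(0),q.max(0))
cp,cq=p.mean(0),q.mean(0)
def tri(a,b):
    (o1,d1),(o2,d2)=a,b
    t=np.linalg.lstsq(np.c_[d1,-d2],o2-o1,rcond=None)[0]
    P,Q=o1+d1*t[0],o2+d2*t[1]; return (P+Q)/2,np.linalg.norm(P-Q)
print("lid grip",tri(ray(sc,cp),ray(si,cq)), onz(sc,cp,.036),onz(si,cq,.036))
# bar direction
for c,pp in((sc,p),(si,q)):
    (vx,vy,x,y)=cv2.fitLine(pp.astype(np.float32),cv2.DIST_L2,0,.01,.01).ravel()
    a=onz(c,(x-8*vx,y-8*vy),.036);b=onz(c,(x+8*vx,y+8*vy),.036);d=b-a
    print("bar dir deg",np.degrees(np.arctan2(d[1],d[0]))%180)
for n,c,b in(("sc",sc,(255,130,325,195)),("si",si,(235,222,315,295)),("lid",sc,(165,172,205,215)),("lidsi",si,(258,165,302,202))):
    x0,y0,x1,y1=b; cv2.imwrite(f"pics/{n}.png",cv2.resize(c["image"][y0:y1,x0:x1],None,fx=5,fy=5,interpolation=cv2.INTER_CUBIC))
A=[cv2.imread(f"pics/{n}.png") for n in("sc","si","lid","lidsi")]
H=np.zeros((600,800,3),np.uint8)
H[:325,:350]=A[0];H[:365,400:800]=A[1];H[370:370+215,:200]=A[2];H[370:555,400:620]=A[3]
cv2.imwrite("pics/m1.png",H)
E
```

```text
73 [180 182] [188 199] 151 [272 176] [288 184]
lid grip (array([ 0.46869031, -0.20682356,  0.0319064 ]), np.float64(0.00025198728882878273)) [ 0.47122772 -0.2067572   0.036     ] [ 0.46878334 -0.20048831  0.036     ]
bar dir deg 2.4375841929473916
bar dir deg 5.785695946648559
```

View pics/m1.png

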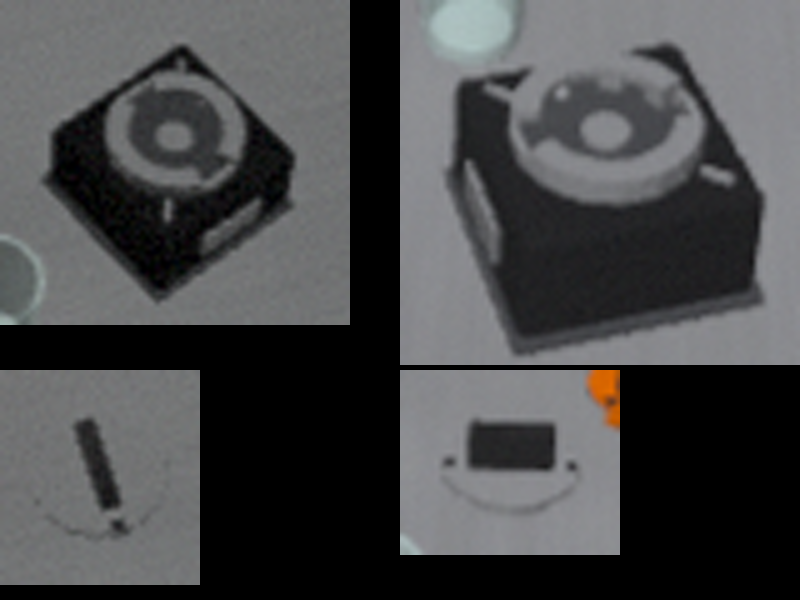

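```bash
python3 - <<'E'
from h import *
import pickle
s,(sc,si,w)=pickle.load(open("c0.pkl","rb"))
f=lambda x,y,ox,oy,px=0:(ox+(x-px)/5-.4,oy+y/5-.4)
S=lambda x,y:f(x,y,255,130); T=lambda x,y:f(x,y,235,222,400)
for nm,c,F,cen,ribs,nt in(("scene",sc,S,(176,132),((182,64),(168,210)),((137,97),(217,164))),("side",si,T,(607,120),((498,90),(718,175)),((535,130),(680,103)))):
    print(nm,"collar",onz(c,F(*cen),.084))
    r=[onz(c,F(*a),.073) for a in ribs]; d=r[1]-r[0]
    print(" ribs mid",(r[0]+r[1])/2,"len",np.linalg.norm(d),"ang",np.degrees(np.arctan2(d[1],d[0]))%180)
    r=[onz(c,F(*a),.084) for a in nt]; d=r[1]-r[0]
    print(" notch mid",(r[0]+r[1])/2,"len",np.linalg.norm(d),"ang",np.degrees(np.arctan2(d[1],d[0]))%180)
# neighbours
for n,uv in(("purple",(174,158)),("orange",(146,178)),("green",(185,228)),("tumA top",(253,184)),("tumB top",(115,208)),("jar top",(360,136))):
    z={"tumA top":.09,"tumB top":.09,"jar top":.11}.get(n,.019); print(n,onz(sc,uv,z)[:2].round(3))
# nibs of lid (disc top z .0195+~2)
a=onz(si,f(449,92,258,165,400),.021);b=onz(si,f(571,96,258,165,400),.021)
print("nibs",(a+b)/2,np.linalg.norm(a-b),np.degrees(np.arctan2(*(a-b)[1::-1])))
E
```

```text
scene collar [0.48176222 0.15923458 0.084     ]
 ribs mid [0.47764657 0.16098218 0.073     ] len 0.11806656636849718 ang 154.86860654249207
 notch mid [0.48054113 0.16014085 0.084     ] len 0.07405835890169217 ang 25.395537274489595
side collar [0.47813224 0.16615796 0.084     ]
 ribs mid [0.47839889 0.16211392 0.073     ] len 0.11728861541663534 ang 154.68620093757045
 notch mid [0.47760775 0.16355595 0.084     ] len 0.07288744328033285 ang 20.30986466589553
purple [ 0.323 -0.21 ]
orange [ 0.372 -0.319]
green [ 0.596 -0.237]
tumA top [0.549 0.008]
tumB top [ 0.495 -0.425]
jar top [0.496 0.403]
nibs [ 0.46918028 -0.20319657  0.021     ] 0.07900334223218787 2.3039360963038678
```

The rib, notch and collar measurements agree: the grinder axis is at about (0.479, 0.1615), the notches at about 20° and the ribs at -25°. The lid is at (0.469, -0.204) with its bar at about 3°. I'll move above the lid.

```bash
python3 -m inch '[228,345,0,-20,45, 228,345,0,-20,45, 228,345,0,-20,45, 228,345,0,-20,45, 228,345,0,-20,45, 228,345,0,-20,45, 228,345,0,-20,45, 228,345,0,-20,45, 228,345,0,-20,45, 228,345,0,-20,45]' && python3 -m inch '[0,0,-80,0,45, 0,0,-80,0,45, 0,0,-80,0,45, 0,0,-80,0,45]'
python3 - <<'E'
from h import *
s=robot.read_state(); c=read_camera("wrist"); cv2.imwrite("pics/w1.png",c["image"])
import pickle; pickle.dump((s,c),open("c1.pkl","wb"))
E
```

```text
t: 0.98
tool_pos: [0.4694, -0.2024, 0.2185]
orientation: [-3.14, -0.1, -0.0]
force: [0.5, -0.1, -0.4]
opening: 0.0421
gripper_force: 0.0
t: 1.32
tool_pos: [0.4667, -0.2033, 0.1365]
orientation: [-3.137, -0.101, 0.008]
force: [-1.4, -1.2, 0.5]
opening: 0.0419
gripper_force: 0.0
```

View pics/w1.png

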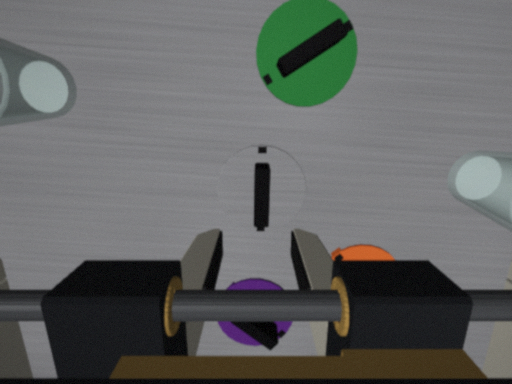

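The wrist view shows the bar from (262,164) to (261,230), almost centred between the fingers, with the far nib at (262,150).

```bash
python3 - <<'E'
from h import *
import pickle
s,c=pickle.load(open("c1.pkl","rb"))
m=(c["image"].max(2)<60).astype(np.uint8); m[:,:235]=0;m[:,290:]=0;m[:140]=0;m[240:]=0
n,l,st,ce=cv2.connectedComponentsWithStats(m)
for i in range(1,n):
    if st[i,4]>8: print(st[i],ce[i], onz(c,ce[i],.0215,s))
i=1+np.argmax(st[1:,4]); p=np.argwhere(l==i)[:,::-1]
# top face outline: far edge of bar / near edge
x0,y0,w,h,_=st[i]
# top face z .0495 : use sides
L=np.array([[p[p[:,1]==y][:,0].min(),p[p[:,1]==y][:,0].max(),y] for y in range(y0+5,y0+h-14)])
mid=np.c_[(L[:,0]+L[:,1])/2,L[:,2]]
a,b=onz(c,mid[0],.0495,s),onz(c,mid[-1],.0495,s);d=a-b
k=np.polyfit(mid[:,1],mid[:,0],1)
A,B=[onz(c,(np.polyval(k,y),y),.0495,s) for y in(mid[0,1],mid[-1,1])];d=A-B
print("line",A,B,np.degrees(np.arctan2(d[1],d[0])),"width px",(L[:,1]-L[:,0]+1).mean())
Rm=R.from_rotvec(s["orientation"]).as_matrix(); print("tool x ang",np.degrees(np.arctan2(Rm[1,0],Rm[0,0])),s["tool_pos"],"z",Rm[:,2])
g=s["tool_pos"]; n_=np.array([-Rm[1,0],Rm[0,0]])
E
```

```text
[259 147   7   6  41] [261.92682927 149.43902439] [ 0.50778448 -0.20497548  0.0215    ]
[254 163  16  68 944] [261.33792373 195.38241525] [ 0.46259512 -0.20750169  0.0215    ]
line [ 0.4953081  -0.20562778  0.0495    ] [ 0.45110975 -0.20747658  0.0495    ] 2.3952723783249534 width px 14.612244897959183
tool x ang 3.671136671850609 [ 0.46669348 -0.20333928  0.13654454] z [-0.00541809  0.00297589 -0.99998089]
```

```bash
python3 -m inch '[1,-2,-40,-1.3,45, 1,-2,-80,-1.3,45, 1,-2,-100,-1.3,45, 1,-2,-108,-1.3,45, 1,-2,-112,-1.3,45, 1,-2,-112,-1.3,45, 1,-2,-112,-1.3,45]'
```

```text
t: 1.95
tool_pos: [0.4716, -0.208, 0.0294]
orientation: [3.139, 0.064, 0.006]
force: [0.5, 0.6, -0.1]
opening: 0.0418
gripper_force: 0.0
```

```bash
python3 -m inch '[-2,1,-5,0,45, -2,1,-5,0,45, -2,1,-5,0,45, -2,1,-5,0,0, -2,1,-5,0,0, -2,1,-5,0,0, -2,1,-5,0,0, -2,1,-5,0,0, -2,1,-5,0,0, -2,1,-5,0,0]' 45
```

```text
t: 2.78
tool_pos: [0.4678, -0.2057, 0.0217]
orientation: [3.141, 0.064, 0.0]
force: [0.3, 0.4, 0.4]
opening: 0.014
gripper_force: 45.0
```

```bash
python3 -m inch '[0,0,20,0,0, 0,0,60,0,0, 0,0,100,0,0, 0,0,140,0,0, 0,0,140,0,0, 0,0,140,0,0]' && python3 -m inch '[11,40,0,5,0, 11,80,0,10,0, 11,120,0,17.5,0, 11,160,0,17.5,0, 11,200,0,17.5,0, 11,240,0,17.5,0, 11,280,0,17.5,0, 11,320,0,17.5,0, 11,350,0,17.5,0, 11,367,0,17.5,0]' && python3 -m inch '[0,0,0,0,0, 0,0,0,0,0, 0,0,0,0,0, 0,0,0,0,0]'
python3 - <<'E'
from h import *
import pickle
s=robot.read_state(); cs=[read_camera(n) for n in("scene","side","wrist")]
pickle.dump((s,cs),open("c2.pkl","wb"))
Rm=R.from_rotvec(s["orientation"]).as_matrix(); print("tool x ang",np.degrees(np.arctan2(Rm[1,0],Rm[0,0])),s["tool_pos"],Rm[:,2],s["wrist_torque"])
A=cv2.resize(cs[1]["image"][180:320,180:380],None,fx=2.8,fy=2.8)
H=np.zeros((600,800,3),np.uint8); H[:384,:512]=cs[2]["image"]; 
B=cv2.resize(cs[0]["image"][100:200,240:340],None,fx=2.15,fy=2.15); H[385:600,:215]=B
H[208:600,240:800]=A; H[:208,512:]=0; H[:208,:512]=cs[2]["image"][:208]
cv2.imwrite("pics/m2.png",H)
E
```

```text
t: 3.28
tool_pos: [0.4696, -0.2065, 0.1647]
orientation: [3.138, 0.064, 0.008]
force: [0.6, -0.0, -2.3]
opening: 0.0136
gripper_force: 45.0
t: 4.12
tool_pos: [0.4765, 0.1645, 0.1589]
orientation: [-3.093, -0.545, 0.006]
force: [0.1, -0.8, -1.0]
opening: 0.0135
gripper_force: 45.0
t: 4.45
tool_pos: [0.4782, 0.1603, 0.1605]
orientation: [3.095, 0.54, -0.003]
force: [0.3, -0.0, -1.1]
opening: 0.0138
gripper_force: 45.0
tool x ang 19.78614939620838 [0.47824453 0.16027715 0.16054155] [-1.72669637e-03 -6.64678871e-04 -9.99998288e-01] [-0.04233817 -0.02603261 -0.00583155]
```

View pics/m2.png

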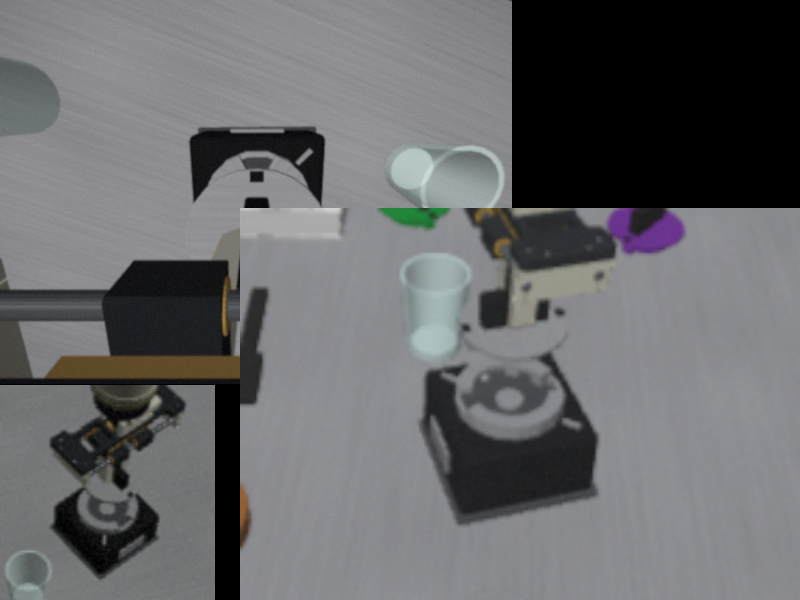

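The wrist view shows the notch at (257,160) in line with the nib at (257,177), and the rib at (304,157). The body's far edge at row 136 is level, so the yaw is good. I'll refine the centring from this same view.

```bash
python3 - <<'E'
from h import *
import pickle
s,(sc,si,w)=pickle.load(open("c2.pkl","rb"))
im=w["image"][115:215,175:345]; cv2.imwrite("pics/m3.png",cv2.resize(im,None,fx=4.7,fy=4.7,interpolation=cv2.INTER_CUBIC))
E
```

```text
(no output)
```

View pics/m3.png

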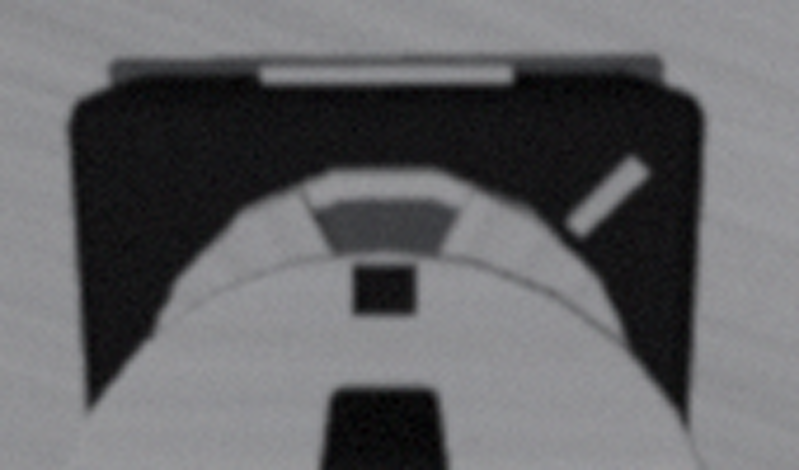

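```bash
python3 - <<'E'
from h import *
import pickle
s,(sc,si,w)=pickle.load(open("c2.pkl","rb"))
Rm=R.from_rotvec(s["orientation"]).as_matrix(); th=np.arctan2(Rm[1,0],Rm[0,0])
g=lambda x,y,z: onz(w,(175+(x+.5)/4.7-.5,115+(y+.5)/4.7-.5),z,s)
# heading-aligned frame about the TCP: u along tool x, v left
def uv(p): d=p[:2]-s["tool_pos"][:2]; return np.round(1e3*np.array([np.cos(th)*d[0]+np.sin(th)*d[1],-np.sin(th)*d[0]+np.cos(th)*d[1]]),1)
for n,a in dict(bodyL=(72,120,.07),bodyR=(703,120,.07),bodyL2=(88,400,.07),bodyR2=(687,425,.07),far=(300,88,.07),notchOL=(303,190,.084),notchOR=(473,190,.084),notchIL=(333,254,.084),notchIR=(440,254,.084),ribIn=(575,228,.073),ribOut=(640,165,.073),collarfar=(386,168,.084),nibN=(384,315,.160),nibF=(384,266,.1615),barfar=(385,390,.188)).items(): print(n,uv(g(*a)))
E
```

```text
bodyL [52.5 58. ]
bodyR [ 52.4 -57.1]
bodyL2 [-0.8 58.3]
bodyR2 [ -5.9 -57.7]
far [58.2 16.3]
notchOL [41.7 15.2]
notchOR [ 41.6 -14.5]
notchIL [30.3 10.1]
notchIR [30.3 -8.8]
ribIn [ 33.1 -34.1]
ribOut [ 44.6 -45.4]
collarfar [45.5  0.7]
nibN [37.  1.]
nibF [43.4  1. ]
barfar [35.6  0.9]
```

```bash
python3 -m inch '[0,0,-25,0,0, 0,0,-42,0,0, 0,0,-48,0,0, 0,0,-48,0,0, 0,0,-48,0,0, 0,0,-48,0,0]' && python3 -m inch '[0,0,-2,0,0, 0,0,-4,0,0, 0,0,-6,0,0, 0,0,-6,0,0, 0,0,-8,0,0, 0,0,-8,0,0, 0,0,-8,0,0]'
```

```text
t: 5.1
tool_pos: [0.4796, 0.1614, 0.115]
orientation: [-3.095, -0.541, -0.003]
force: [-0.2, -0.9, -2.7]
opening: 0.0138
gripper_force: 45.0
t: 5.68
tool_pos: [0.4788, 0.1614, 0.1057]
orientation: [-3.095, -0.542, -0.0]
force: [0.2, 0.3, -1.8]
opening: 0.0136
gripper_force: 45.0
```

```bash
python3 -m inch '[0,0,-1,0,0, 0,0,-2,0,0, 0,0,-3,0,0, 0,0,-4,0,0, 0,0,-4,0,0, 0,0,-4,0,0]'
```

```text
t: 6.18
tool_pos: [0.4787, 0.1609, 0.1018]
orientation: [3.094, 0.541, -0.0]
force: [-2.2, -1.9, -0.9]
opening: 0.0139
gripper_force: 45.0
```

```bash
python3 -m inch '[-0.7,-0.4,0,0,0, -0.7,-0.4,-1,0,0, -0.7,-0.4,-2,0,0, -0.7,-0.4,-3,0,0, -0.7,-0.4,-4,0,0, -0.7,-0.4,-4,0,0, -0.7,-0.4,-4,0,0]'
```

```text
t: 6.77
tool_pos: [0.4779, 0.161, 0.0974]
orientation: [-3.095, -0.542, 0.001]
force: [0.1, 0.6, -1.0]
opening: 0.0137
gripper_force: 45.0
```

```bash
python3 -m inch '[0,0,-1,0,0, 0,0,-2,0,0, 0,0,-3,0,0, 0,0,-4,0,0, 0,0,-4,0,0, 0,0,-4,0,0]'; python3 -m inch '[0,0,-0.5,0,0, 0,0,-1,0,0, 0,0,-1.5,0,0, 0,0,-1.5,0,0, 0,0,-1.5,0,0]'
```

```text
t: 7.27
tool_pos: [0.478, 0.161, 0.0935]
orientation: [3.095, 0.542, -0.0]
force: [0.4, -0.7, -2.0]
opening: 0.0137
gripper_force: 45.0
t: 7.68
tool_pos: [0.478, 0.161, 0.0921]
orientation: [-3.095, -0.542, 0.0]
force: [0.7, -0.1, -2.0]
opening: 0.0139
gripper_force: 45.0
```

```bash
python3 -m inch '[0,0,-0.5,0,0, 0,0,-1,0,0, 0,0,-1,0,0, 0,0,-1,0,0]'
```

```text
t: 8.02
tool_pos: [0.4782, 0.161, 0.0917]
orientation: [3.095, 0.542, 0.001]
force: [-3.5, -1.0, 5.3]
opening: 0.0137
gripper_force: 45.0
```

```bash
python3 -m inch '[0,0,0.6,0,0, 0,0,0.6,-3,0, 0,0,0.6,-7,0, 0,0,0.6,-11,0, 0,0,0.6,-15,0, 0,0,0.6,-19,0, 0,0,0.6,-22,0, 0,0,0.6,-22,0, 0,0,0.6,-22,0]'
```

```text
t: 8.77
tool_pos: [0.4782, 0.1611, 0.0917]
orientation: [-3.141, 0.056, -0.001]
force: [-0.1, 0.6, -1.1]
opening: 0.014
gripper_force: 45.0
```

```bash
python3 -m inch '[0,0,0,-4,0, 0,0,0,-8,0, 0,0,0,-12,0, 0,0,0,-16,0, 0,0,0,-20,0, 0,0,0,-23,0, 0,0,0,-23,0, 0,0,0,-23,0, 0,0,0,-23,0]'
python3 - <<'E'
from h import *
import pickle
s=robot.read_state(); cs=[read_camera(n) for n in("scene","side","wrist")]
pickle.dump((s,cs),open("c3.pkl","wb"))
Rm=R.from_rotvec(s["orientation"]).as_matrix(); print("tool x ang",np.degrees(np.arctan2(Rm[1,0],Rm[0,0])),s["tool_pos"],s["force"],s["wrist_torque"])
H=np.zeros((600,800,3),np.uint8)
H[:300,:800]=cv2.resize(cs[2]["image"][80:230,56:456],None,fx=2,fy=2)
H[300:600,:400]=cv2.resize(cs[1]["image"][215:290,226:326],None,fx=4,fy=4)
H[300:600,400:]=cv2.resize(cs[0]["image"][125:200,240:340],None,fx=4,fy=4)
cv2.imwrite("pics/m4.png",H)
E
```

```text
t: 9.52
tool_pos: [0.4781, 0.161, 0.0917]
orientation: [-3.067, 0.68, -0.0]
force: [0.7, 1.4, -0.8]
opening: 0.0139
gripper_force: 45.0
tool x ang -24.994562340523498 [0.47807898 0.16104832 0.09169288] [ 0.6971621   1.41196699 -0.75589866] [8.35732090e-02 7.57599948e-05 3.31559215e-03]
```

View pics/m4.png

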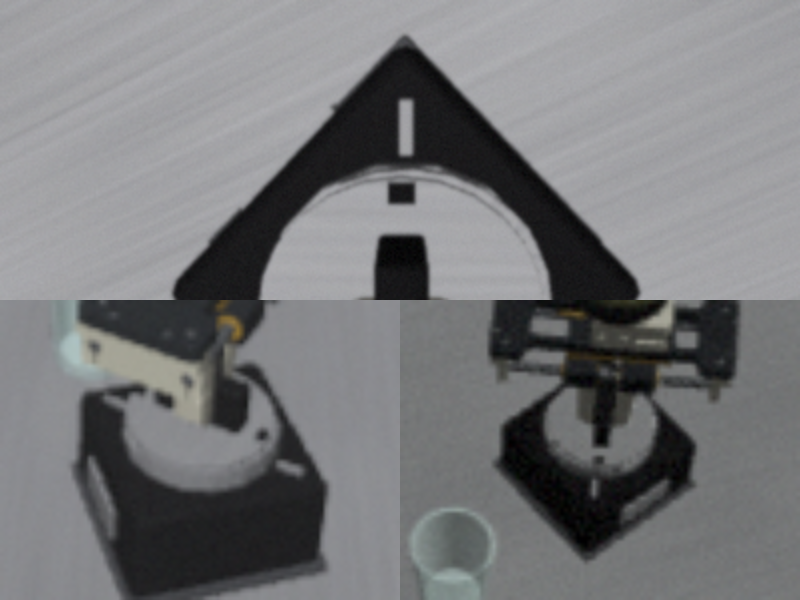

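The wrist view shows the rib at column 405 and the nib and bar at about 401.5 (doubled scale). They are parallel and nearly in line, and the lid is flush on the collar. I'll quantify what is left.

```bash
python3 - <<'E'
from h import *
import pickle
s,(sc,si,w)=pickle.load(open("c3.pkl","rb"))
Rm=R.from_rotvec(s["orientation"]).as_matrix(); th=np.arctan2(Rm[1,0],Rm[0,0])
def uv(p): d=p[:2]-s["tool_pos"][:2]; return np.round(1e3*np.array([np.cos(th)*d[0]+np.sin(th)*d[1],-np.sin(th)*d[0]+np.cos(th)*d[1]]),2)
g=w["image"].max(2)
def comp(m,x0,x1,y0,y1):
    M=np.zeros_like(g); M[y0:y1,x0:x1]=m[y0:y1,x0:x1]
    n,l,st,ce=cv2.connectedComponentsWithStats(M); i=1+np.argmax(st[1:,4]); return np.argwhere(l==i)[:,::-1].astype(np.float32),st[i]
def line(p,z,n):
    t,b=p[:,1].min(),p[:,1].max(); k=np.polyfit(p[:,1],p[:,0],1)
    a,c=[uv(onz(w,(np.polyval(k,y),y),z,s)) for y in(t,b)]; d=a-c
    print(n,"far",a,"near",c,"rel. angle",np.degrees(np.arctan2(d[1],d[0])).round(2))
p,st=comp((g>85).astype(np.uint8),250,270,125,160); line(p,.073,f"rib {st}")
p,st=comp((g<60).astype(np.uint8),245,268,168,184); line(p,.092,f"nib {st}"); print(uv(onz(w,p.mean(0),.0915,s)))
p,st=comp((g<60).astype(np.uint8),240,275,196,226); line(p,.105,f"bar {st}")
# body far edges: bright/dark transitions left/right of the corner
for z,rows in((.07,range(125,200,15)),):
    for y in rows:
        r=np.where(g[y]<60)[0]; r=r[(r>140)&(r<380)]; print(y,uv(onz(w,(r.min()-.5,y),z,s)),uv(onz(w,(r.max()+.5,y),z,s)))
E
```

```text
rib [255 129   8  29 224] far [65.38 -1.57] near [48.28 -1.59] rel. angle 0.07
nib [251 172  12   9 108] far [42.51 -0.33] near [37.85 -0.33] rel. angle 0.0
[40.08 -0.33]
bar [244 198  26  28 688] far [30.88 -0.19] near [15.35 -0.32] rel. angle 0.48
125 [67.65 14.47] [ 67.62 -17.64]
140 [58.52 22.82] [ 58.49 -26.65]
155 [49.14 32.05] [ 49.09 -36.54]
170 [39.49 41.53] [ 39.43 -46.07]
185 [29.56 51.95] [ 29.49 -55.87]
```

The angle is right (rib to bar 0.07°). The lid sits about 1.2 mm off axis to +v, so I'll nudge it to centre and recheck.

```bash
python3 -m inch '[-0.2,-0.5,0,0,0, -0.5,-1,0,0,0, -0.5,-1,0,0,0, -0.5,-1,0,0,0, -0.5,-1,0,0,0, -0.5,-1,0,0,0]'
python3 - <<'E'
from h import *
s=robot.read_state(); w=read_camera("wrist"); g=w["image"].max(2)
Rm=R.from_rotvec(s["orientation"]).as_matrix(); th=np.arctan2(Rm[1,0],Rm[0,0])
def uv(p): d=p[:2]-s["tool_pos"][:2]; return np.round(1e3*np.array([np.cos(th)*d[0]+np.sin(th)*d[1],-np.sin(th)*d[0]+np.cos(th)*d[1]]),2)
def comp(m,x0,x1,y0,y1,z):
    M=np.zeros_like(g); M[y0:y1,x0:x1]=m[y0:y1,x0:x1]
    n,l,st,ce=cv2.connectedComponentsWithStats(M); i=1+np.argmax(st[1:,4]); p=np.argwhere(l==i)[:,::-1]
    k=np.polyfit(p[:,1],p[:,0],1); return uv(onz(w,ce[i],z,s)),np.degrees(np.arctan(k[0]))
print(np.degrees(th),s["wrist_torque"],"rib",comp((g>85).astype(np.uint8),245,270,120,160,.073),"nib",comp((g<60).astype(np.uint8),245,268,168,184,.0915))
E
```

```text
t: 10.17
tool_pos: [0.4774, 0.16, 0.0917]
orientation: [3.066, -0.684, -0.0]
force: [-0.0, 0.3, -1.0]
opening: 0.0138
gripper_force: 45.0
-25.14044184530598 [ 1.41082021e-01  4.01840851e-02 -7.47681083e-05] rib (array([56.84, -0.08]), np.float64(0.1692863941799979)) nib (array([40.09, -0.33]), np.float64(-6.599185394957666e-13))
```

```bash
python3 -c "
from plant import job
print(job.close_job())"
```

```text
the job is handed in; nothing more can be done
None
```

The lid is fully home in the grinder and turned 45° clockwise, with its bar in line with the ribs to within about 0.3 mm; it stopped about 10° short of the click catches. The gripper still holds it, nothing else was moved, and the job was handed in at about 10 s.

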